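Back a fresh resin blade with a straightedge and weight it down

ROBOT

A 6-joint arm with a two-finger parallel gripper is mounted at the origin on the work surface. World frame = base frame: x ahead of the robot, y to its left, z up, the work surface at z = 0. Lengths are in m, angles in rad, forces in N, time in s.
With the tool pointing down it reaches from about 0.275 to 0.85 m from the base axis. Payload 5.2 kg.
Tool frame: the origin (TCP) lies midway between the tips of the shut fingers; the grasp point (between the pads) lies 19 mm behind it; z points along the fingers, y is the line along which they close (so a half turn about z gives the same grasp; the last joint's range is limited). The gripper opens to 85 mm and grips with 20 to 120 N. Pads are 22 mm wide; open, the fingers measure 114 mm over their backs; the gripper's body (76 mm by 85 mm) begins 54 mm behind the grasp point. The pads swing forward as they close: fully open they stand 13 mm farther back than shut.
Start: joints at [1.041, 0.259, 1.535, -0, 1.348, -0.203], TCP at [0.177, 0.521, 0.231] pointing down, gripper open.
Joint ranges: [-3.14, 3.14], [-0.91, 2.08], [0.19, 2.58], [-1.22, 4.36], [0.22, 2.71], [-3.12, 3.12]. Speed limits (rad/s): [2.57, 2.57, 3.14, 3.14, 3.14, 3.14].

INTERFACE

Orientations are given as a unit quaternion [x, y, z, w].
In Python, from workcell import arm gives the robot as it stands. The module is installed in compiled form; this text tells all that it offers.
- The arm moves only by the tool drive_tool, never from a script. Its argument "deltas" is a list of rows, each an object of numbers: "gripper": the closure in counts, from 0 (fully open) to 255 (shut); "dx", "dy", "dz": the shift along the tool's x, y, z in mm; "yaw": the turn about the tool's z in rad. In form: [{"gripper": .., "dx": .., "dy": .., "dz": .., "yaw": ..}, ...]. A call has 1 to 20 rows; each row is the pose to reach, as a shift and turn from the pose commanded when the call began, along the tool's axes at that moment; what a row does not reach only later rows make up. A row lasts 1/10 s, in which the tool goes at most 50 mm and 8.59 degrees, less where a joint would pass 70% of its speed; a pose out of reach is approached as far as the arm can. A call with a gripper value outside its range is refused whole. The fingers move at their own pace and stop on an object; the grip force is fixed at half the most. Time passes only in rows, so rows that repeat a pose let the fingers close. It gives the time, the measured TCP pose, the force, the opening and the grip force at its end, in the units of the state.
- arm.observe(): the state, without advancing time (a new reading comes with each control period).
- arm.grab_frame(name): name is "scene" or "side" or "wrist"; returns a dict with "img" (480x640x3 uint8, red, green, blue), "K" (3x3 intrinsics, pixels), "distortion" ([k1, k2, p1, p2, k3] as OpenCV has them; the pictures are not rectified), "R" (3x3) and "t" (3): a world point X has camera coordinates R X + t; the wrist camera has in their place "tool_from_camera" (4x4, takes a point from camera to tool coordinates, whose origin is the TCP and whose axes are the flange's). Camera axes: x right, y down, z forward; pixel columns grow to the right and rows downward; lengths in m; the calibration is good to about 2 mm. A picture is of the moment at which its call begins: read the wrist's pose just before it. There is no depth.
- arm.close_job(): hands the job in; it is judged then, once.
The state is a dict: "t": time; "joints": joint angles; "dq": joint speeds; "effort": joint torques, N m; "ee_pos": TCP position; "tool_rot": TCP orientation; "wrist_force": force on the tool from outside, world axes, zero at the start; "moment": the same for the moment, N m; "opening": finger opening in m; "gripper_force": force on a finger pad.
Only numpy, scipy, OpenCV 4.12 (cv2) and the standard library are available. Lean on these libraries where they do the work, as an engineer would, in place of code of your own. Each camera call takes 0.05 s, during which the arm holds its last target. There are 200 camera calls.

TASK

The resin blade stuck down on the cutting mat is fresh from its mould and could still bow. Lay the straightedge flat on the mat and bring it gently up flush against the blade's straight back, covering the whole length of that back, then stand one steel weight on each end of the straightedge, clear of the blade, so that it stays flush. Leave the jars, tools and moulds where they are.

Things in the scene. Friction and masses are not known exactly. Their poses are not given: they have to be found in the camera images.
- blade: cream resin knife blade, 10 mm thick, flat on the mat and fixed. Straight vertical back 250 mm long; opposite edge curved, up to 49 mm away; a 22 mm wide, 62 mm tang beyond the end opposite the point, 9 mm in from the back line. Origin: middle of the back, on the underside (mat top, 3 mm above the table). x along the back to the point, y straight out of the back (straightedge belongs on +y), z up.
- straightedge_handle (a point): centre of the black bar handle of the loose aluminium straightedge. Bar 320 mm long (x), 60 mm wide (y), 6 mm thick, about 0.34 kg; both long edges straight and alike, either may face the blade. Handle on the middle of its top: 100 mm along x, 16 mm across y, from 6 to 36 mm above the underside. This point: mid-length, mid-width, 21 mm above the underside; z up.
- straightedge: the same loose straightedge; origin at the centre of its underside, axes as for its handle.
- weight1_knob (a point): middle of the knob of the first of two like steel weights: plain cylinder 40 mm in diameter, 32 mm tall, with a straight knob 18 mm in diameter and 26 mm tall on top (58 mm in all), about 0.36 kg. This point is on its axis, 45 mm above its underside, 13 mm above the cylinder. Stands upright on the mat near paint jars.
- weight1: the first weight; origin at the centre of its underside.
- weight2_knob (a point): middle of the knob of the second of two like steel weights: plain cylinder 40 mm in diameter, 32 mm tall, with a straight knob 18 mm in diameter and 26 mm tall on top (58 mm in all), about 0.36 kg. This point is on its axis, 45 mm above its underside, 13 mm above the cylinder. Stands upright on the mat near paint jars.
- weight2: the second weight; origin at the centre of its underside.
- jar1: bystander: paint jar, 42 mm in diameter, 58 mm tall, paper label and black cap; origin at the centre of its underside.
- jar2: bystander: a second paint jar of the same size; origin at the centre of its underside.
- knife: bystander: craft knife, 160 mm long, 10 mm thick, lying on the mat beyond the work; origin on its underside near mid-length.
- brush: bystander: paint brush, 200 mm long, 9 mm thick, lying on the mat close to the robot; origin on its underside at mid-length.
- mould_half: bystander: half of a silicone mould, a cream block 90 x 130 x 40 mm with a pocket in its top, at the right of the mat; origin at the centre of its underside.
Mind the look-alikes: they are no part of the job. What is shaped like the weight2 but green is not meant. What is shaped like the weight1 but orange is not meant.

How it is judged:
By the outcome, as a careful person would: the job done as asked, in the order asked, and still so for the second after the job is handed in, with the robot touching nothing.
It also fails if it takes over 64 s, if anything falls off the work surface, if the arm or the gripper's body presses on something with over 40 N, if the wrist force passes 120 N, or if a joint passes its speed limit or range.

## Working session

There is one attempt and no reset: what is moved stays moved. The work goes in short steps, Python scripts to look and compute and a tool call to move; the robot and the scene stay as the last step left them, time stands still between calls to the robot, and variables do not carry over. Pictures are saved under pics/ and viewed, at most 10 in all, crops included, and the job is handed in when it is done.

Besides the shell and the picture viewer there is one more tool, called after "Request:" by a JSON object that holds its "fn" and its "kwargs", one argument or row to a line. drive_tool: Moves the arm, as the interface text tells. Its arguments: {"type":"object","properties":{"deltas":{"type":"array","items":{"type":"object","properties":{"gripper":{"type":"number"},"dx":{"type":"number"},"dy":{"type":"number"},"dz":{"type":"number"},"yaw":{"type":"number"}}}}},"required":["deltas"]}

```bash
mkdir -p pics
cat > h.py <<'E'
import numpy as np, cv2, pickle
from workcell import arm
from scipy.spatial.transform import Rotation as Ro
def grab(n,f):
    s=arm.observe(); g=arm.grab_frame(n)
    if 'R' not in g:
        T=np.array(g['tool_from_camera']); Rw=Ro.from_quat(s['tool_rot']).as_matrix()
        Rc=Rw@T[:3,:3]; c=Rw@T[:3,3]+np.array(s['ee_pos']); g['R']=Rc.T; g['t']=-Rc.T@c
    g={k:np.array(v) for k,v in g.items()}
    pickle.dump(g,open(f'pics/{f}.pkl','wb')); cv2.imwrite(f'pics/{f}.png',g['img'][:,:,::-1]); return g
def load(f): return pickle.load(open(f'pics/{f}.pkl','rb'))
def ray(g,uv):
    uv=np.array(uv,float).reshape(-1,1,2); n=cv2.undistortPoints(uv,g['K'],g['distortion'])[:,0]
    d=np.c_[n,np.ones(len(n))]@g['R']; return -g['R'].T@g['t'].ravel(),d
def onz(g,uv,z):
    c,d=ray(g,uv); return c+d*((z-c[2])/d[:,2:])
def proj(g,X):
    return cv2.projectPoints(np.array(X,float).reshape(-1,1,3),cv2.Rodrigues(g['R'])[0],g['t'].astype(float).ravel(),g['K'],g['distortion'])[0][:,0]
E
python3 - <<'E'
from h import *
a=grab('scene','s0');b=grab('side','d0');c=grab('wrist','w0')
for g in(a,b,c): print((-g['R'].T@g['t'].ravel()).round(3), g['R'][2].round(2))
print(arm.observe())
E
```

```text
[ 1.208 -0.334  0.817] [-0.65  0.27 -0.71]
[ 0.446 -1.104  0.973] [ 0.04  0.76 -0.65]
[0.114 0.541 0.374] [ 0.24 -0.08 -0.97]
{'t': 0.15, 'joints': array([ 1.04120231e+00,  2.59222180e-01,  1.53578117e+00,  7.28954516e-06,
        1.34804331e+00, -2.02781193e-01]), 'dq': array([ 8.14128333e-04, -1.57640649e-03, -1.66464768e-03,  1.78173098e-05,
        1.08024509e-03, -7.42333445e-04]), 'effort': array([ 3.10617179e-03, -4.46387029e+01, -2.90818405e+01,  1.96877676e-05,
        8.27751879e-03, -4.69882070e-05]), 'ee_pos': array([0.17632754, 0.5205546 , 0.23066089]), 'tool_rot': array([ 1.62680932e-01,  9.86678461e-01, -6.77532090e-04, -2.63629017e-04]), 'wrist_force': array([-0.18964889, -0.06346378,  0.05802476]), 'moment': array([0.00366867, 0.01454853, 0.02831675]), 'gripper_force': 0.0, 'opening': 0.08575005557079368}
```

View pics/s0.png

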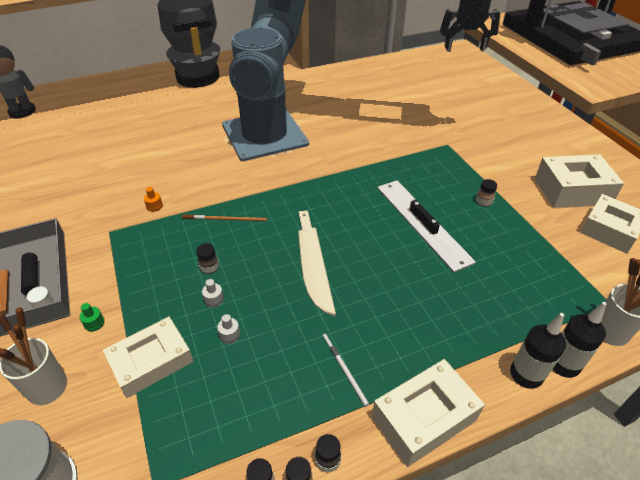

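View pics/d0.png

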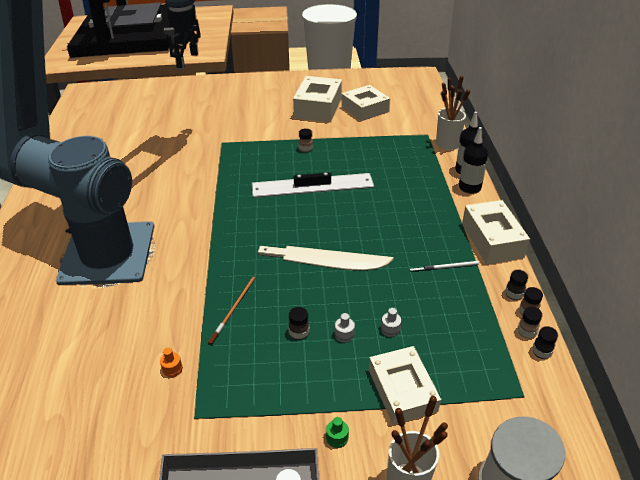

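The scene view shows the blade at about (315,270), the straightedge at (425,225), weights at (212,293) and (228,328), and a jar at (207,258). In the side view these are at (330,257), (313,183), (345,327), (391,321) and (298,322). The blade's straight back faces the straightedge.

```bash
cat > m.py <<'E'
from h import *
def comp(g,seed,lo=110,dil=0):
    im=g['img'].astype(int); m=((im.min(2)>lo)).astype(np.uint8)
    n,l,st,_=cv2.connectedComponentsWithStats(m); k=l[seed[1],seed[0]]
    return (l==k).astype(np.uint8)*(k>0)
def back(m,g,z,s):
    # boundary pts to world
    c=max(cv2.findContours(m,cv2.RETR_EXTERNAL,cv2.CHAIN_APPROX_NONE)[0],key=cv2.contourArea)[:,0]
    return onz(g,c,z)[:,:2]
E
python3 - <<'E'
from m import *
for f,bs,ss in(('s0',(315,270),(395,205)),('d0',(330,257),(270,188))):
    g=load(f)
    w=back(comp(g,bs,95),g,.013,0); 
    r=cv2.minAreaRect((w*1000).astype(np.float32)); print(f,'blade',r)
    # +y boundary: hull edges
    h=cv2.convexHull((w*1000).astype(np.float32))[:,0]
    d=np.roll(h,-1,0)-h; L=np.hypot(*d.T)
    for i in np.argsort(-L)[:4]: print('  edge',h[i].round(1),np.roll(h,-1,0)[i].round(1),L[i].round(1),np.degrees(np.arctan2(d[i,1],d[i,0])).round(2))
    w=back(comp(g,ss,110),g,.009,0); print(f,'str',cv2.minAreaRect((w*1000).astype(np.float32)))
    im=g['img'].astype(int)
A,B=load('s0'),load('d0')
# handle: dark; weights' knob tops
for name,a,b in(('w1',(210.5,283),(345,318)),('w2',(228,320),(392,312)),('jarcap',(205.5,247),(298,313))):
    c1,d1=ray(A,a);c2,d2=ray(B,b);d1,d2=d1[0],d2[0]
    s=np.linalg.lstsq(np.c_[d1,-d2],c2-c1,rcond=None)[0];p,q=c1+s[0]*d1,c2+s[1]*d2
    print(name,((p+q)/2).round(4),np.linalg.norm(p-q).round(4))
# crops
i1=cv2.resize(A['img'][235:350,170:345],None,fx=4,fy=4,interpolation=2)
i2=cv2.resize(B['img'][235:350,250:425],None,fx=4,fy=4,interpolation=2)
cv2.imwrite('pics/c0.png',cv2.resize(np.vstack([i1,i2]),(457,600))[:,:,::-1])
E
```

```text
s0 blade ((520.5711669921875, -60.932884216308594), (51.8777961730957, 315.2017517089844), 76.7157974243164)
  edge [569.  -45.7] [467.2 -21.8] 104.5 166.8
  edge [648.6 -64.5] [569.  -45.7] 81.8 166.72
  edge [370.1 -33.6] [440.6 -60.7] 75.6 -21.02
  edge [441.1 -16. ] [379.3 -11.3] 62.0 175.64
s0 str ((510.33758544921875, 231.2274932861328), (323.0389404296875, 62.678749084472656), 3.7512083053588867)
d0 blade ((520.1703491210938, -63.534141540527344), (56.49024963378906, 313.48675537109375), 76.73870849609375)
  edge [584.2 -49.6] [476.4 -24.2] 110.7 166.74
  edge [647.5 -64.7] [584.2 -49.6] 65.1 166.64
  edge [371.2 -34.1] [428.7 -62.2] 64.0 -26.06
  edge [428.7 -62.2] [482.8 -79.5] 56.9 -17.75
d0 str ((510.4712219238281, 231.04031372070312), (322.57769775390625, 64.31427764892578), 3.7531626224517822)
w1 [ 0.5451 -0.2869  0.0548] 0.0033
w2 [ 0.6419 -0.2774  0.0522] 0.0005
jarcap [ 0.4523 -0.2735  0.0628] 0.0044
```

View pics/w0.png

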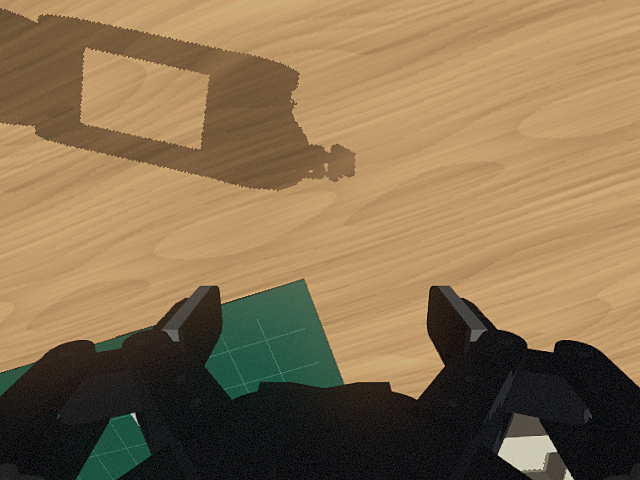

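Both views agree to about 1 mm: blade back line at yaw -13.25°, and straightedge centre (510, 231) at yaw 3.75°. Next I'll check the bystanders and work out the first move.

```bash
cat >> h.py <<'E'
def go(x,y,z,ydeg):  # mm, mm, mm, world angle of tool y
    s=arm.observe(); R=Ro.from_quat(s['tool_rot']).as_matrix(); p=np.array(s['ee_pos'])*1000
    d=R.T@(np.array([x,y,z])-p); a=np.degrees(np.arctan2(R[1,1],R[0,1]))
    w=(ydeg-a+90)%180-90
    print('d',d.round(1),'yaw',np.radians(-w).round(4),'| at',p.round(1),'ang',a.round(2),'t',s['t'],'F',np.round(s['wrist_force'],1),'op',s['opening'],s['gripper_force'])
E
python3 - <<'E'
from h import *
go(510.4,231.1,120,93.75)
B=load('d0');A=load('s0')
print('knife',onz(B,[(411,269),(478,264)],.008).round(3)[:,:2],'brush',onz(B,[(253,278),(210,343)],.008).round(3)[:,:2],'jar2',onz(B,[(305,150)],.003).round(3))
print('SE target corners px side',proj(B,[[.408,.022,.009],[.72,-.051,.009]]).round())
E
```

```text
d [-409.3 -166.7  110.8] yaw -0.3923 | at [176.3 520.6 230.7] ang 71.27 t 0.15 F [-0.2 -0.1  0.1] op 0.08575005557079368 0.0
knife [[ 0.715 -0.111]
 [ 0.873 -0.107]] brush [[ 0.358 -0.114]
 [ 0.273 -0.296]] jar2 [[0.5   0.408 0.003]]
SE target corners px side [[275. 237.]
 [409. 251.]]
```

Request:
{"fn": "drive_tool", "kwargs": {
  "deltas": [
    {"gripper":0,"dx":-409.3,"dy":-166.7,"dz":110.8,"yaw":-0.392},
    {"gripper":0,"dx":-409.3,"dy":-166.7,"dz":110.8,"yaw":-0.392},
    {"gripper":0,"dx":-409.3,"dy":-166.7,"dz":110.8,"yaw":-0.392},
    {"gripper":0,"dx":-409.3,"dy":-166.7,"dz":110.8,"yaw":-0.392},
    {"gripper":0,"dx":-409.3,"dy":-166.7,"dz":110.8,"yaw":-0.392},
    {"gripper":0,"dx":-409.3,"dy":-166.7,"dz":110.8,"yaw":-0.392},
    {"gripper":0,"dx":-409.3,"dy":-166.7,"dz":110.8,"yaw":-0.392},
    {"gripper":0,"dx":-409.3,"dy":-166.7,"dz":110.8,"yaw":-0.392},
    {"gripper":0,"dx":-409.3,"dy":-166.7,"dz":110.8,"yaw":-0.392},
    {"gripper":0,"dx":-409.3,"dy":-166.7,"dz":110.8,"yaw":-0.392},
    {"gripper":0,"dx":-409.3,"dy":-166.7,"dz":110.8,"yaw":-0.392},
    {"gripper":0,"dx":-409.3,"dy":-166.7,"dz":110.8,"yaw":-0.392},
    {"gripper":0,"dx":-409.3,"dy":-166.7,"dz":110.8,"yaw":-0.392},
    {"gripper":0,"dx":-409.3,"dy":-166.7,"dz":110.8,"yaw":-0.392}
  ]
}}

```text
t: 1.55
ee_pos: [0.5097, 0.2329, 0.121]
tool_rot: [-0.034, 0.999, 0.0, 0.0]
wrist_force: [0.4, -0.2, -0.6]
opening: 0.0855
gripper_force: 0.0
```

Run:
```python
from h import *
g=grab('wrist','w1'); go(510.4,231.1,14,93.75)
```

```text
d [ -0.4  -1.8 107. ] yaw 0.0018 | at [509.9 232.8 121. ] ang 93.85 t 1.6 F [0.1 0.1 0.1] op 0.08531432899812333 0.0
```

View pics/w1.png

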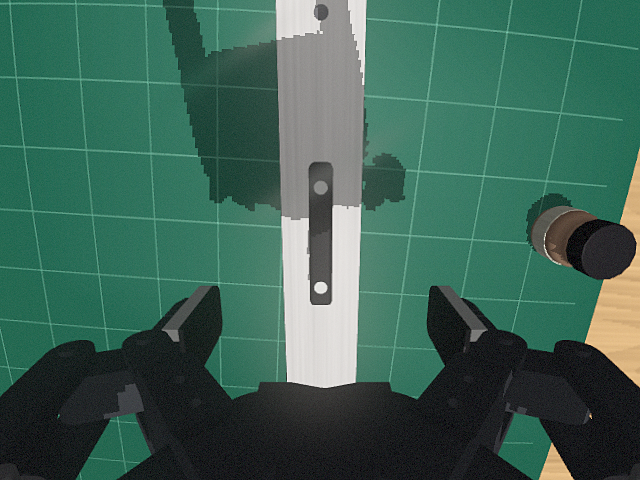

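The wrist view shows the handle at (321,162)-(320,304), centred between the fingers at about u=320 and parallel to the pads.

Run:
```python
from h import *
g=load('w1'); print(onz(g,[(321,162),(320,304)],.039).round(4), proj(g,[[.5104,.2311,.039]]))
print(arm.observe()['dq'].round(4))
```

```text
[[0.456  0.2272 0.039 ]
 [0.5552 0.2329 0.039 ]] [[321.56840043 243.734871  ]]
[-0.0071  0.0048 -0.0015 -0.0005 -0.001  -0.0003]
```

Request:
{"fn": "drive_tool", "kwargs": {
  "deltas": [
    {"gripper":0,"dx":0,"dy":-1,"dz":30,"yaw":0},
    {"gripper":0,"dx":0,"dy":-1,"dz":60,"yaw":0},
    {"gripper":0,"dx":0,"dy":-1,"dz":80,"yaw":0},
    {"gripper":0,"dx":0,"dy":-1,"dz":92,"yaw":0},
    {"gripper":0,"dx":0,"dy":-1,"dz":100,"yaw":0},
    {"gripper":0,"dx":0,"dy":-1,"dz":104,"yaw":0},
    {"gripper":0,"dx":0,"dy":-1,"dz":104,"yaw":0},
    {"gripper":0,"dx":0,"dy":-1,"dz":104,"yaw":0}
  ]
}}

```text
t: 2.4
ee_pos: [0.5114, 0.2309, 0.0174]
tool_rot: [-0.033, 0.999, 0.0, 0.001]
wrist_force: [0.3, 0.5, -0.1]
opening: 0.0855
gripper_force: 0.0
```

Request:
{"fn": "drive_tool", "kwargs": {
  "deltas": [
    {"gripper":0,"dx":0,"dy":0,"dz":5},
    {"gripper":0,"dx":0,"dy":0,"dz":5},
    {"gripper":200,"dz":5},
    {"gripper":255,"dz":5},
    {"gripper":255,"dz":5},
    {"gripper":255,"dz":5},
    {"gripper":255,"dz":5},
    {"gripper":255,"dz":5},
    {"gripper":255,"dz":5},
    {"gripper":255,"dz":5},
    {"gripper":255,"dz":5},
    {"gripper":255,"dz":5}
  ]
}}

```text
$.deltas[0]: bad value
```

Request:
{"fn": "drive_tool", "kwargs": {
  "deltas": [
    {"gripper":0,"dx":0,"dy":0,"dz":5,"yaw":0},
    {"gripper":0,"dx":0,"dy":0,"dz":5,"yaw":0},
    {"gripper":255,"dx":0,"dy":0,"dz":5,"yaw":0},
    {"gripper":255,"dx":0,"dy":0,"dz":5,"yaw":0},
    {"gripper":255,"dx":0,"dy":0,"dz":5,"yaw":0},
    {"gripper":255,"dx":0,"dy":0,"dz":5,"yaw":0},
    {"gripper":255,"dx":0,"dy":0,"dz":5,"yaw":0},
    {"gripper":255,"dx":0,"dy":0,"dz":5,"yaw":0},
    {"gripper":255,"dx":0,"dy":0,"dz":5,"yaw":0},
    {"gripper":255,"dx":0,"dy":0,"dz":5,"yaw":0}
  ]
}}

```text
t: 3.4
ee_pos: [0.5109, 0.2306, 0.0117]
tool_rot: [-0.033, 0.999, -0.0, 0.0]
wrist_force: [0.5, -1.0, 3.2]
opening: 0.0151
gripper_force: 60.1
```

Run:
```python
from h import *
go(510,231,27,93.75)
```

```text
d [  0.8   0.4 -15.3] yaw -0.0002 | at [510.9 230.6  11.7] ang 93.74 t 3.4 F [ 0.5 -1.   3.2] op 0.01508417280289229 60.05331337451935
```

Request:
{"fn": "drive_tool", "kwargs": {
  "deltas": [
    {"gripper":255,"dx":0,"dy":0,"dz":-8,"yaw":0},
    {"gripper":255,"dx":0,"dy":0,"dz":-18,"yaw":0},
    {"gripper":255,"dx":0,"dy":-5,"dz":-18,"yaw":0},
    {"gripper":255,"dx":-3,"dy":-18,"dz":-18,"yaw":0.02},
    {"gripper":255,"dx":-7,"dy":-38,"dz":-18,"yaw":0.05},
    {"gripper":255,"dx":-11,"dy":-60,"dz":-18,"yaw":0.08},
    {"gripper":255,"dx":-15,"dy":-83,"dz":-18,"yaw":0.11},
    {"gripper":255,"dx":-19,"dy":-106,"dz":-18,"yaw":0.14},
    {"gripper":255,"dx":-23,"dy":-130,"dz":-18,"yaw":0.17},
    {"gripper":255,"dx":-27,"dy":-153,"dz":-18,"yaw":0.2},
    {"gripper":255,"dx":-31,"dy":-176,"dz":-18,"yaw":0.23},
    {"gripper":255,"dx":-35,"dy":-198,"dz":-18,"yaw":0.26},
    {"gripper":255,"dx":-38,"dy":-216,"dz":-18,"yaw":0.28},
    {"gripper":255,"dx":-40,"dy":-228,"dz":-18,"yaw":0.29},
    {"gripper":255,"dx":-41,"dy":-233,"dz":-18,"yaw":0.297},
    {"gripper":255,"dx":-41,"dy":-233,"dz":-18,"yaw":0.297},
    {"gripper":255,"dx":-41,"dy":-233,"dz":-18,"yaw":0.297}
  ]
}}

```text
t: 5.1
ee_pos: [0.5664, 0.0013, 0.0293]
tool_rot: [0.116, 0.993, 0.0, -0.0]
wrist_force: [-0.4, 0.3, -4.1]
opening: 0.0151
gripper_force: 59.1
```

Run:
```python
from h import *
g=grab('wrist','w2'); grab('side','d2'); go(567.2,.5,12,76.75)
```

```text
d [-1.  -1.  17.4] yaw 0.0005 | at [566.4   1.7  29.4] ang 76.78 t 5.2 F [-0.7 -0.4 -2.8] op 0.015072853418432374 59.10539925098419
```

View pics/w2.png

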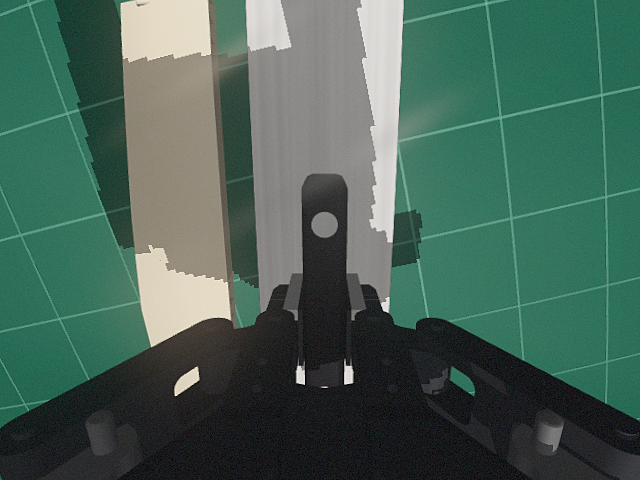

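The wrist view shows the blade's back edge at (210,0)-(230,270), with the straightedge's edge alongside at (246,0)-(260,300). There is a small gap and they are nearly parallel. I'll measure that gap.

```bash
cat > gap.py <<'E'
from h import *
import sys
def edges(f,zs,rows=range(5,270,5)):
    g=load(f); im=g['img'].astype(float); b=[];s=[]
    for v in rows:
        r=cv2.GaussianBlur(im[v-2:v+3].mean(0)[None],(3,1),0)[0]
        q=(r[:,1]-r[:,0])/r.sum(1)   # green excess
        gr=np.where(q[150:290]>.08)[0]+150
        if len(gr)<4: continue
        b.append((gr[0]-.5,v)); s.append((gr[-1]+.5,v))
    out=[]
    for p,z in((b,.003),(s,zs)):
        w=onz(g,p,z)[:,:2]*1000
        l=cv2.fitLine(w.astype(np.float32),cv2.DIST_HUBER,0,.01,.01).ravel()
        if l[0]<0:l[:2]*=-1
        n=np.array([-l[1],l[0]]); res=w@n-l[2:]@n
        out.append(l); print('line ang',np.degrees(np.arctan2(l[1],l[0])).round(2),'rms',res.std().round(2),'v',(l[2:]@[.2292,.9734]).round(2),'x',w[:,0].min().round(),w[:,0].max().round())
    return out
E
python3 - <<'E'
from gap import *
edges('w2',.0267)
E
```

```text
line ang -12.97 rms 2.21 v 82.71 x 433.0 551.0
line ang -13.3 rms 1.9 v 100.56 x 445.0 547.0
```

Request:
{"fn": "drive_tool", "kwargs": {
  "deltas": [
    {"gripper":255,"dx":0,"dy":0,"dz":6,"yaw":0},
    {"gripper":255,"dx":0,"dy":0,"dz":12,"yaw":0},
    {"gripper":255,"dx":0,"dy":0,"dz":16,"yaw":0},
    {"gripper":255,"dx":0,"dy":0,"dz":17,"yaw":0},
    {"gripper":255,"dx":0,"dy":-4,"dz":17,"yaw":0},
    {"gripper":255,"dx":0,"dy":-8,"dz":17,"yaw":0},
    {"gripper":255,"dx":0,"dy":-11,"dz":17,"yaw":0},
    {"gripper":255,"dx":0,"dy":-11,"dz":17,"yaw":0},
    {"gripper":255,"dx":0,"dy":-11,"dz":17,"yaw":0}
  ]
}}

```text
t: 6.1
ee_pos: [0.5644, -0.0102, 0.0126]
tool_rot: [0.116, 0.993, 0.0, 0.0]
wrist_force: [0.2, -0.1, -2.8]
opening: 0.015
gripper_force: 59.2
```

Run:
```python
from gap import *
g=grab('wrist','w3'); go(563.8,-14.1,12,76.75); grab('side','d3'); grab('scene','s3')
edges('w3',.009)
print(onz(load('d3'),[(0,0)],0)[0][:1])
i=cv2.resize(load('w3')['img'][0:300,120:300],None,fx=2,fy=2)
d=cv2.resize(load('d3')['img'][220:290,240:430],None,fx=3,fy=3,interpolation=2)
o=np.zeros((600,800,3),np.uint8); o[:600,:360]=i; o[:210,362:800]=d[:,70:508]
s=cv2.resize(load('s3')['img'][190:330,270:410],(380,380),interpolation=2); o[215:595,370:750]=s
cv2.imwrite('pics/c3.png',o[:,:,::-1])
```

```text
d [-0.4 -4.1  0.6] yaw -0.0009 | at [564.3 -10.   12.6] ang 76.7 t 6.15 F [-0.1 -1.  -4.3] op 0.015241593525698389 59.196104407310486
line ang -13.17 rms 0.58 v 82.7 x 439.0 546.0
line ang -13.35 rms 0.28 v 88.7 x 443.0 545.0
[-1.04380121]
```

View pics/c3.png

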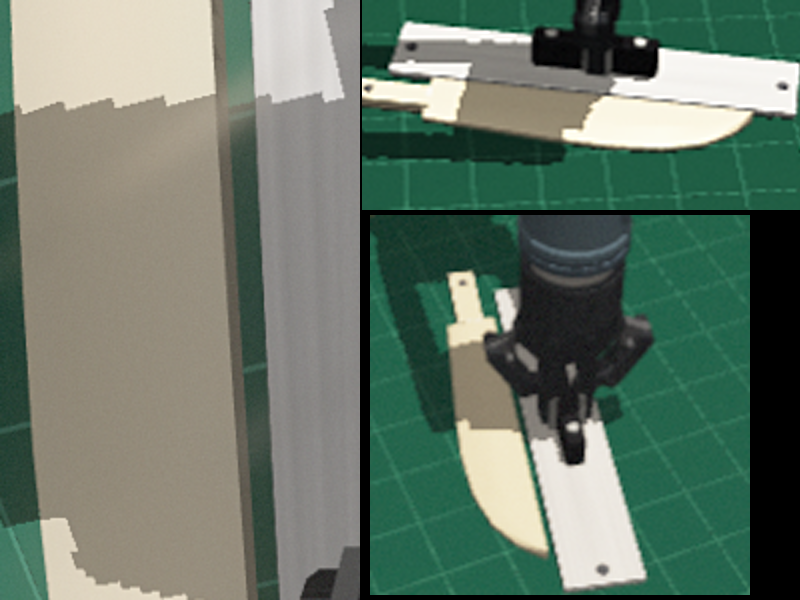

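The composite shows the straightedge parallel to the blade's back with a gap of about 6 mm, overlapping both ends. The wrist still carries about 3–4 N, so the bar is hanging slightly. I'll settle it on the mat, then creep in.

Request:
{"fn": "drive_tool", "kwargs": {
  "deltas": [
    {"gripper":255,"dx":0,"dy":0,"dz":0.5,"yaw":0},
    {"gripper":255,"dx":0,"dy":0,"dz":1,"yaw":0},
    {"gripper":255,"dx":0,"dy":0,"dz":1,"yaw":0},
    {"gripper":255,"dx":0,"dy":-1,"dz":1,"yaw":0},
    {"gripper":255,"dx":0,"dy":-2,"dz":1,"yaw":0},
    {"gripper":255,"dx":0,"dy":-3,"dz":1,"yaw":0},
    {"gripper":255,"dx":0,"dy":-3.5,"dz":1,"yaw":0},
    {"gripper":255,"dx":0,"dy":-4,"dz":1,"yaw":0},
    {"gripper":255,"dx":0,"dy":-4,"dz":1,"yaw":0}
  ]
}}

```text
t: 7.15
ee_pos: [0.5637, -0.0139, 0.0117]
tool_rot: [0.116, 0.993, 0.0, 0.0]
wrist_force: [1.0, 1.6, 0.6]
opening: 0.0153
gripper_force: 59.8
```

Request:
{"fn": "drive_tool", "kwargs": {
  "deltas": [
    {"gripper":255,"dx":0,"dy":-0.4,"dz":0,"yaw":0},
    {"gripper":255,"dx":0,"dy":-0.8,"dz":0,"yaw":0},
    {"gripper":255,"dx":0,"dy":-1,"dz":0,"yaw":0},
    {"gripper":255,"dx":0,"dy":-1,"dz":0,"yaw":0}
  ]
}}

```text
t: 7.55
ee_pos: [0.5634, -0.0148, 0.0117]
tool_rot: [0.116, 0.993, 0.0, 0.0]
wrist_force: [1.6, 2.6, 3.5]
opening: 0.0149
gripper_force: 60.0
```

Run:
```python
from gap import *
g=grab('wrist','w4'); go(563.8,-14.1,12,76.75)
edges('w4',.009); print(arm.observe()['moment'])
```

```text
d [-0.2  0.7 -0.3] yaw -0.0006 | at [563.4 -14.7  11.7] ang 76.72 t 7.6 F [0.4 3.4 3.7] op 0.015182276699345142 60.000874400138855Traceback (most recent call last):
  File "<stdin>", line 3, in <module>
  File "gap.py", line 13, in edges
    w=onz(g,p,z)[:,:2]*1000
      ~~~^^^^^^^
  File "h.py", line 16, in onz
    c,d=ray(g,uv); return c+d*((z-c[2])/d[:,2:])
        ~~~^^^^^^
  File "h.py", line 13, in ray
    uv=np.array(uv,float).reshape(-1,1,2); n=cv2.undistortPoints(uv,g['K'],g['distortion'])[:,0]
                                             ~~~~~~~~~~~~~~~~~~~^^^^^^^^^^^^^^^^^^^^^^^^^^^
cv2.error: OpenCV(4.12.0) /io/opencv/modules/calib3d/src/undistort.dispatch.cpp:347: error: (-215:Assertion failed) CV_IS_MAT(_src) && CV_IS_MAT(_dst) && (_src->rows == 1 || _src->cols == 1) && (_dst->rows == 1 || _dst->cols == 1) && _src->cols + _src->rows - 1 == _dst->rows + _dst->cols - 1 && (CV_MAT_TYPE(_src->type) == CV_32FC2 || CV_MAT_TYPE(_src->type) == CV_64FC2) && (CV_MAT_TYPE(_dst->type) == CV_32FC2 || CV_MAT_TYPE(_dst->type) == CV_64FC2) in function 'cvUndistortPointsInternal'
```

Request:
{"fn": "drive_tool", "kwargs": {
  "deltas": [
    {"gripper":255,"dx":0,"dy":-0.4,"dz":0,"yaw":0},
    {"gripper":255,"dx":0,"dy":-0.8,"dz":0,"yaw":0},
    {"gripper":255,"dx":0,"dy":-0.8,"dz":0,"yaw":0}
  ]
}}

```text
t: 7.9
ee_pos: [0.5632, -0.0155, 0.0117]
tool_rot: [0.116, 0.993, 0.0, 0.0]
wrist_force: [0.6, 3.2, 4.8]
opening: 0.0151
gripper_force: 60.2
```

Request:
{"fn": "drive_tool", "kwargs": {
  "deltas": [
    {"gripper":255,"dx":0,"dy":-0.4,"dz":0,"yaw":0},
    {"gripper":255,"dx":0,"dy":-0.6,"dz":0,"yaw":0},
    {"gripper":255,"dx":0,"dy":-0.6,"dz":0,"yaw":0}
  ]
}}

```text
t: 8.2
ee_pos: [0.563, -0.0161, 0.0117]
tool_rot: [0.116, 0.993, 0.0, 0.0]
wrist_force: [0.6, 3.1, 5.7]
opening: 0.0152
gripper_force: 60.4
```

Run:
```python
from h import *
g=grab('wrist','w5'); s=arm.observe(); print(s['ee_pos'],s['wrist_force'],s['moment'])
i=cv2.resize(load('w5')['img'][0:290,160:300],None,fx=2,fy=2,interpolation=2); d=cv2.resize(grab('side','d5')['img'][225:275,250:425],(500,143),interpolation=2)
s=cv2.resize(grab('scene','s5')['img'][200:330,290:390],(340,442),interpolation=2)
o=np.zeros((600,800,3),np.uint8); o[:580,:280]=i; o[:143,290:790]=d; o[150:592,290:630]=s
cv2.imwrite('pics/c5.png',o[:,:,::-1])
```

```text
[ 0.56303523 -0.01608186  0.01172035] [1.59020236 4.93127437 4.68671965] [ 0.65090011 -0.15130365  0.03742447]
```

View pics/c5.png

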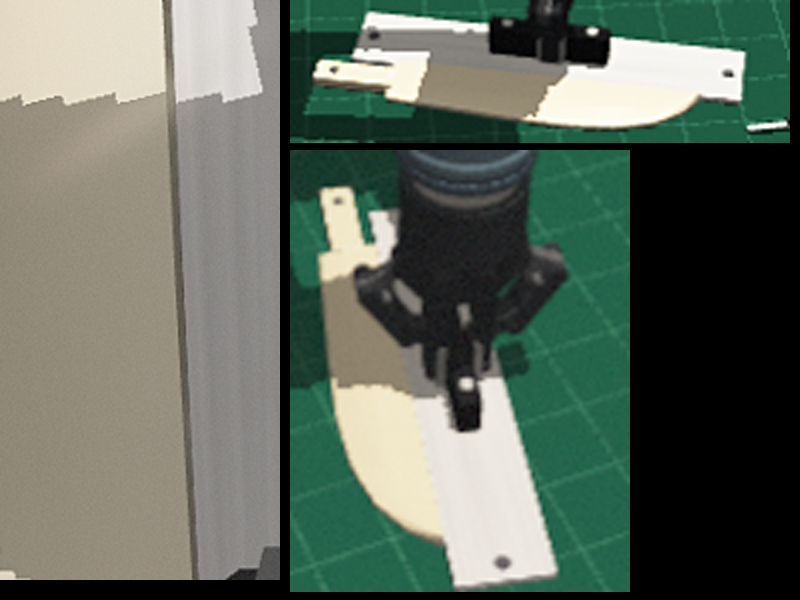

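The straightedge looks nearly flush, with only the blade's exposed upper back face showing as a dark line at about x=170–195 in the crop. Lateral force is still only friction, so I'll keep creeping in.

Request:
{"fn": "drive_tool", "kwargs": {
  "deltas": [
    {"gripper":255,"dx":0,"dy":-0.4,"dz":0,"yaw":0},
    {"gripper":255,"dx":0,"dy":-0.6,"dz":0,"yaw":0},
    {"gripper":255,"dx":0,"dy":-0.6,"dz":0,"yaw":0}
  ]
}}

```text
t: 8.65
ee_pos: [0.5629, -0.0164, 0.0117]
tool_rot: [0.116, 0.993, 0.0, 0.0]
wrist_force: [1.9, 5.2, 5.2]
opening: 0.015
gripper_force: 60.4
```

Request:
{"fn": "drive_tool", "kwargs": {
  "deltas": [
    {"gripper":255,"dx":0,"dy":-0.3,"dz":0,"yaw":0},
    {"gripper":255,"dx":0,"dy":-0.5,"dz":0,"yaw":0},
    {"gripper":255,"dx":0,"dy":-0.5,"dz":0,"yaw":0}
  ]
}}

```text
t: 8.95
ee_pos: [0.5629, -0.0165, 0.0117]
tool_rot: [0.116, 0.993, 0.0, 0.0]
wrist_force: [1.7, 7.2, 4.3]
opening: 0.0148
gripper_force: 60.4
```

Run:
```python
from h import *
s=arm.observe(); print(s['ee_pos'],s['wrist_force'],s['moment'],Ro.from_quat(s['tool_rot']).as_euler('xyz',True))
```

```text
[ 0.56290256 -0.01652342  0.01174746] [1.68280248 7.20867376 4.26451224] [ 0.98373525 -0.23285077  0.06642233] [1.79944211e+02 3.27686745e-02 1.66724608e+02]
```

Request:
{"fn": "drive_tool", "kwargs": {
  "deltas": [
    {"gripper":255,"dx":0,"dy":-0.5,"dz":0,"yaw":0},
    {"gripper":255,"dx":0,"dy":-1,"dz":0,"yaw":0},
    {"gripper":255,"dx":0,"dy":-1,"dz":0,"yaw":0}
  ]
}}

```text
t: 9.25
ee_pos: [0.5629, -0.0166, 0.0118]
tool_rot: [0.116, 0.993, 0.001, 0.0]
wrist_force: [2.4, 10.7, 5.0]
opening: 0.0146
gripper_force: 60.5
```

Run:
```python
from h import *
s=arm.observe(); print(s['ee_pos'],s['wrist_force'],s['moment'],Ro.from_quat(s['tool_rot']).as_euler('xyz',True))
```

```text
[ 0.56286644 -0.01657594  0.01179294] [ 2.38432689 10.65393701  5.00653935] [ 1.64357905 -0.38498707  0.14693002] [1.79866542e+02 4.17332290e-02 1.66709754e+02]
```

The contact force is about 11 N along the normal, with a small moment about z, so the contact is even along the back. I'll relax slightly, release and rise.

Request:
{"fn": "drive_tool", "kwargs": {
  "deltas": [
    {"gripper":255,"dx":0,"dy":0.5,"dz":0,"yaw":0},
    {"gripper":220,"dx":0,"dy":0.5,"dz":0,"yaw":0},
    {"gripper":190,"dx":0,"dy":0.5,"dz":0,"yaw":0},
    {"gripper":160,"dx":0,"dy":0.5,"dz":0,"yaw":0},
    {"gripper":140,"dx":0,"dy":0.5,"dz":0,"yaw":0},
    {"gripper":140,"dx":0,"dy":0.5,"dz":0,"yaw":0},
    {"gripper":140,"dx":0,"dy":0.5,"dz":-10,"yaw":0},
    {"gripper":140,"dx":0,"dy":0.5,"dz":-40,"yaw":0},
    {"gripper":140,"dx":0,"dy":0.5,"dz":-80,"yaw":0},
    {"gripper":140,"dx":0,"dy":0.5,"dz":-110,"yaw":0},
    {"gripper":140,"dx":0,"dy":0.5,"dz":-130,"yaw":0},
    {"gripper":140,"dx":0,"dy":0.5,"dz":-130,"yaw":0}
  ]
}}

```text
t: 10.45
ee_pos: [0.5647, -0.0183, 0.1457]
tool_rot: [0.116, 0.993, -0.001, 0.004]
wrist_force: [0.7, 0.1, 0.4]
opening: 0.0385
gripper_force: 0.0
```

Run:
```python
from h import *
g=grab('wrist','w6'); B=load('d0');A=load('s0')
go(545,-287,120,90)
i=cv2.resize(g['img'],(560,420)); d=cv2.resize(grab('side','d6')['img'][225:275,250:425],(500,143),interpolation=2)
o=np.zeros((600,800,3),np.uint8); o[:420,:560]=i; o[430:573,:500]=d
cv2.imwrite('pics/c6.png',o[:,:,::-1])
# weights: gray-white cylinder masks in the first pictures, knob top z=.061
for f,se in(('s0',[(212,293),(228,328)]),('d0',[(345,327),(391,321)])):
    q=load(f); im=q['img'].astype(int)
    for u,v in se:
        r=im[v-25:v+20,u-18:u+18]; m=((r.max(2)-r.min(2)<35)&(r.max(2)>95)).astype(np.uint8)
        n,l,st,ce=cv2.connectedComponentsWithStats(m); k=1+np.argmax(st[1:,4])
        ys,xs=np.where(l==k); top=ys.min(); hw=xs[ys<top+5]
        print(f,(u,v),st[k],'bbox abs u',xs.min()+u-18,xs.max()+u-18,'v',top+v-25,ys.max()+v-25,'axis at knob mid h45?',onz(q,[((hw.min()+hw.max())/2+u-18,top+v-25+3)],.061)[0].round(4), 'centroid@.03',onz(q,[(xs.mean()+u-18,ys.mean()+v-25)],.028)[0].round(4))
```

```text
d [ -43.7 -266.    23.8] yaw -0.2318 | at [563.5 -18.  143.6] ang 76.72 t 10.5 F [-0.3  0.5 -0.4] op 0.03837886662471358 0.0
s0 (212, 293) [  7  11  21  26 322] bbox abs u 201 221 v 279 304 axis at knob mid h45? [ 0.5463 -0.2855  0.061 ] centroid@.03 [ 0.5422 -0.2865  0.028 ]
s0 (228, 328) [  7  11  22  27 358] bbox abs u 217 238 v 314 340 axis at knob mid h45? [ 0.6409 -0.2778  0.061 ] centroid@.03 [ 0.6388 -0.2795  0.028 ]
d0 (345, 327) [  8  11  20  20 224] bbox abs u 335 354 v 313 332 axis at knob mid h45? [ 0.5447 -0.2889  0.061 ] centroid@.03 [ 0.5465 -0.2799  0.028 ]
d0 (391, 321) [  9  11  20  21 212] bbox abs u 382 401 v 307 327 axis at knob mid h45? [ 0.6409 -0.2802  0.061 ] centroid@.03 [ 0.6436 -0.2725  0.028 ]
```

View pics/c6.png

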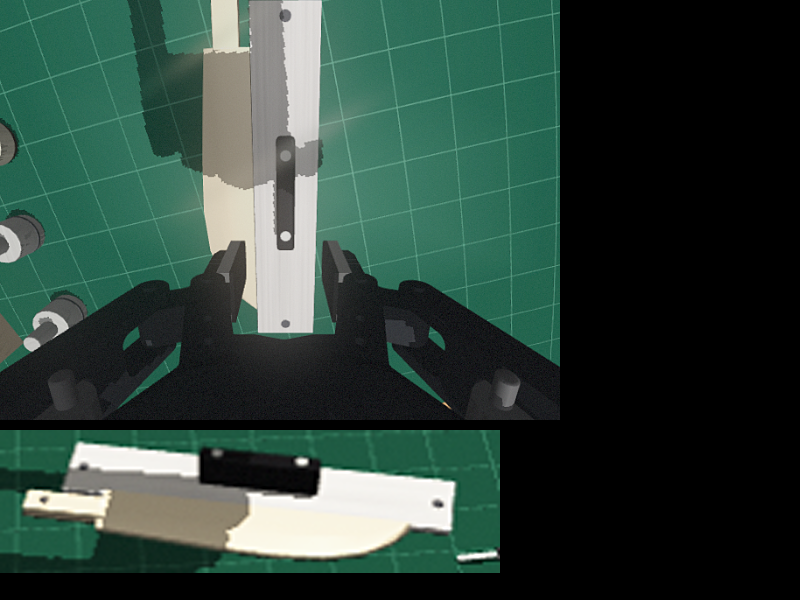

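The straightedge sits flush along the whole back, with its holes and ends beyond the blade. In the composite the holes are at (285,16) and (285,323), and the weights are at the left edge. Now to weight 1.

Request:
{"fn": "drive_tool", "kwargs": {
  "deltas": [
    {"gripper":120,"dx":-43.7,"dy":-266,"dz":23.8,"yaw":-0.232},
    {"gripper":120,"dx":-43.7,"dy":-266,"dz":23.8,"yaw":-0.232},
    {"gripper":120,"dx":-43.7,"dy":-266,"dz":23.8,"yaw":-0.232},
    {"gripper":120,"dx":-43.7,"dy":-266,"dz":23.8,"yaw":-0.232},
    {"gripper":120,"dx":-43.7,"dy":-266,"dz":23.8,"yaw":-0.232},
    {"gripper":120,"dx":-43.7,"dy":-266,"dz":23.8,"yaw":-0.232},
    {"gripper":120,"dx":-43.7,"dy":-266,"dz":23.8,"yaw":-0.232},
    {"gripper":120,"dx":-43.7,"dy":-266,"dz":23.8,"yaw":-0.232},
    {"gripper":120,"dx":-43.7,"dy":-266,"dz":23.8,"yaw":-0.232},
    {"gripper":120,"dx":-43.7,"dy":-266,"dz":23.8,"yaw":-0.232},
    {"gripper":120,"dx":-43.7,"dy":-266,"dz":23.8,"yaw":-0.232},
    {"gripper":120,"dx":-43.7,"dy":-266,"dz":23.8,"yaw":-0.232}
  ]
}}

```text
t: 11.75
ee_pos: [0.5442, -0.2857, 0.118]
tool_rot: [-0.001, 1.0, -0.0, 0.0]
wrist_force: [-0.2, 0.5, 0.1]
opening: 0.0449
gripper_force: 0.0
```

Run:
```python
from h import *
g=load('w6'); h=onz(g,[(285*640/560,16*640/560),(285*640/560,323*640/560)],.009)*1000; print('holes',h.round(1),h.mean(0).round(1),np.linalg.norm(h[1]-h[0]))
g=grab('wrist','w7'); go(545,-287,38,90); print('expect knob px',proj(g,[[.545,-.287,.061],[.641,-.279,.061]]))
```

```text
holes [[415.4  17.8   9. ]
 [703.  -49.8   9. ]] [559.2 -16.    9. ] 295.37523442425936
d [-0.8 -1.1 80. ] yaw 0.0013 | at [ 544.2 -285.9  118. ] ang 90.07 t 11.8 F [ 0.5 -0.6 -0.7] op 0.0449510888362786 0.0
expect knob px [[322.34140216 255.71409592]
 [333.99706258 388.20810952]]
```

View pics/w7.png

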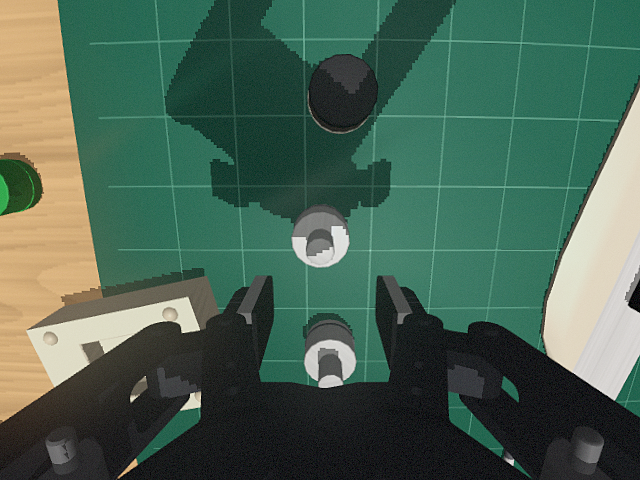

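Weight 1's knob top is at (320,248), centred between the pads. Jar 1 is at (343,92) and weight 2 at (330,375). Descending to grasp.

Request:
{"fn": "drive_tool", "kwargs": {
  "deltas": [
    {"gripper":120,"dx":1,"dy":-1,"dz":25,"yaw":0},
    {"gripper":120,"dx":1,"dy":-1,"dz":50,"yaw":0},
    {"gripper":120,"dx":1,"dy":-1,"dz":68,"yaw":0},
    {"gripper":120,"dx":1,"dy":-1,"dz":77,"yaw":0},
    {"gripper":120,"dx":1,"dy":-1,"dz":80,"yaw":0},
    {"gripper":120,"dx":1,"dy":-1,"dz":80,"yaw":0},
    {"gripper":120,"dx":1,"dy":-1,"dz":80,"yaw":0},
    {"gripper":255,"dx":1,"dy":-1,"dz":80,"yaw":0},
    {"gripper":255,"dx":1,"dy":-1,"dz":80,"yaw":0},
    {"gripper":255,"dx":1,"dy":-1,"dz":80,"yaw":0},
    {"gripper":255,"dx":1,"dy":-1,"dz":80,"yaw":0},
    {"gripper":255,"dx":1,"dy":-1,"dz":80,"yaw":0},
    {"gripper":255,"dx":1,"dy":-1,"dz":80,"yaw":0}
  ]
}}

```text
t: 13.1
ee_pos: [0.5434, -0.2881, 0.0387]
tool_rot: [-0.0, 1.0, -0.001, 0.001]
wrist_force: [-0.5, -0.0, 6.5]
opening: 0.0158
gripper_force: 58.5
```

Run:
```python
from h import *
u=np.array([.9733,-.2294]); c=np.array([561.5,-16])
n=c-132*u; f=c+132*u; print(n,f)
go(*n,95,90)
```

```text
[433.0244  14.2808] [689.9756 -46.2808]
d [110.2 302.4 -56.8] yaw 0.0001 | at [ 543.4 -288.1   38.7] ang 90.01 t 13.1 F [-0.5 -0.   6.5] op 0.01578128758650899 58.489739298820496
```

Request:
{"fn": "drive_tool", "kwargs": {
  "deltas": [
    {"gripper":255,"dx":0,"dy":0,"dz":-10,"yaw":0},
    {"gripper":255,"dx":0,"dy":0,"dz":-30,"yaw":0},
    {"gripper":255,"dx":0,"dy":0,"dz":-50,"yaw":0},
    {"gripper":255,"dx":4,"dy":10,"dz":-57,"yaw":0},
    {"gripper":255,"dx":13,"dy":35,"dz":-57,"yaw":0},
    {"gripper":255,"dx":24,"dy":65,"dz":-57,"yaw":0},
    {"gripper":255,"dx":36,"dy":98,"dz":-57,"yaw":0},
    {"gripper":255,"dx":48,"dy":131,"dz":-57,"yaw":0},
    {"gripper":255,"dx":60,"dy":164,"dz":-57,"yaw":0},
    {"gripper":255,"dx":72,"dy":197,"dz":-57,"yaw":0},
    {"gripper":255,"dx":84,"dy":230,"dz":-57,"yaw":0},
    {"gripper":255,"dx":95,"dy":260,"dz":-57,"yaw":0},
    {"gripper":255,"dx":103,"dy":284,"dz":-57,"yaw":0},
    {"gripper":255,"dx":108,"dy":298,"dz":-57,"yaw":0},
    {"gripper":255,"dx":110,"dy":302,"dz":-57,"yaw":0},
    {"gripper":255,"dx":110,"dy":302,"dz":-57,"yaw":0},
    {"gripper":255,"dx":110,"dy":302,"dz":-57,"yaw":0}
  ]
}}

```text
t: 14.8
ee_pos: [0.4335, 0.0136, 0.0948]
tool_rot: [0.0, 1.0, -0.0, 0.0]
wrist_force: [-0.3, -0.2, -2.9]
opening: 0.0158
gripper_force: 59.0
```

Run:
```python
from h import *
go(433,14.3,44.7,90)
i=grab('wrist','w8')['img'];d=grab('side','d8')['img'][150:300,220:420]
o=np.zeros((600,800,3),np.uint8); o[:300,:400]=cv2.resize(i,(400,300)); o[:300,400:]=cv2.resize(d,(400,300),interpolation=2)
cv2.imwrite('pics/c8.png',o[:300,:,::-1])
```

```text
d [ 0.5  0.7 50.1] yaw -0.0001 | at [433.5  13.6  94.8] ang 89.99 t 14.8 F [-0.3 -0.2 -2.9] op 0.015752392409353787 59.02467370033264
```

View pics/c8.png

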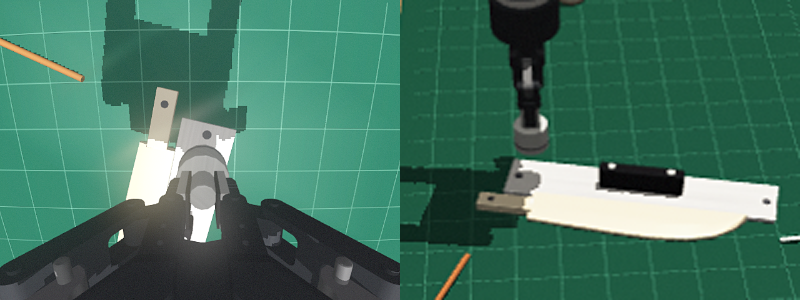

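Weight 1 hangs over the near end of the straightedge, beyond the handle and clear of the blade. Lowering gently.

Request:
{"fn": "drive_tool", "kwargs": {
  "deltas": [
    {"gripper":255,"dx":0,"dy":1,"dz":15,"yaw":0},
    {"gripper":255,"dx":0,"dy":1,"dz":30,"yaw":0},
    {"gripper":255,"dx":0,"dy":1,"dz":40,"yaw":0},
    {"gripper":255,"dx":0,"dy":1,"dz":45,"yaw":0},
    {"gripper":255,"dx":0,"dy":1,"dz":47,"yaw":0},
    {"gripper":255,"dx":0,"dy":1,"dz":48,"yaw":0},
    {"gripper":255,"dx":0,"dy":1,"dz":49,"yaw":0},
    {"gripper":255,"dx":0,"dy":1,"dz":49,"yaw":0},
    {"gripper":255,"dx":0,"dy":1,"dz":49,"yaw":0}
  ]
}}

```text
t: 15.8
ee_pos: [0.4331, 0.0154, 0.046]
tool_rot: [-0.0, 1.0, -0.0, 0.0]
wrist_force: [0.5, 0.1, -2.8]
opening: 0.016
gripper_force: 59.0
```

Request:
{"fn": "drive_tool", "kwargs": {
  "deltas": [
    {"gripper":255,"dx":0,"dy":0,"dz":0.5,"yaw":0},
    {"gripper":255,"dx":0,"dy":0,"dz":1,"yaw":0},
    {"gripper":255,"dx":0,"dy":0,"dz":1.3,"yaw":0},
    {"gripper":255,"dx":0,"dy":0,"dz":1.3,"yaw":0}
  ]
}}

```text
t: 16.2
ee_pos: [0.433, 0.0153, 0.0447]
tool_rot: [-0.0, 1.0, -0.0, 0.0]
wrist_force: [-0.9, 0.1, 1.8]
opening: 0.0156
gripper_force: 59.6
```

Request:
{"fn": "drive_tool", "kwargs": {
  "deltas": [
    {"gripper":225,"dx":0,"dy":0,"dz":0,"yaw":0},
    {"gripper":190,"dx":0,"dy":0,"dz":0,"yaw":0},
    {"gripper":155,"dx":0,"dy":0,"dz":0,"yaw":0},
    {"gripper":120,"dx":0,"dy":0,"dz":0,"yaw":0},
    {"gripper":120,"dx":0,"dy":0,"dz":0,"yaw":0},
    {"gripper":120,"dx":0,"dy":0,"dz":0,"yaw":0},
    {"gripper":120,"dx":0,"dy":0,"dz":-10,"yaw":0},
    {"gripper":120,"dx":0,"dy":0,"dz":-40,"yaw":0},
    {"gripper":120,"dx":0,"dy":0,"dz":-75,"yaw":0},
    {"gripper":120,"dx":0,"dy":0,"dz":-75,"yaw":0}
  ]
}}

```text
t: 17.2
ee_pos: [0.4361, 0.0147, 0.124]
tool_rot: [-0.0, 1.0, -0.001, 0.004]
wrist_force: [1.0, 0.5, 0.7]
opening: 0.0455
gripper_force: 0.0
```

Run:
```python
from h import *
go(639.5,-279.5,120,90)
```

```text
d [-203.3 -294.3    6.3] yaw 0.0004 | at [436.1  14.7 124. ] ang 90.02 t 17.2 F [1.  0.5 0.7] op 0.04546402549930931 0.0
```

Request:
{"fn": "drive_tool", "kwargs": {
  "deltas": [
    {"gripper":120,"dx":-206.5,"dy":-294.8,"dz":0,"yaw":0},
    {"gripper":120,"dx":-206.5,"dy":-294.8,"dz":0,"yaw":0},
    {"gripper":120,"dx":-206.5,"dy":-294.8,"dz":0,"yaw":0},
    {"gripper":120,"dx":-206.5,"dy":-294.8,"dz":0,"yaw":0},
    {"gripper":120,"dx":-206.5,"dy":-294.8,"dz":0,"yaw":0},
    {"gripper":120,"dx":-206.5,"dy":-294.8,"dz":0,"yaw":0},
    {"gripper":120,"dx":-206.5,"dy":-294.8,"dz":0,"yaw":0},
    {"gripper":120,"dx":-206.5,"dy":-294.8,"dz":0,"yaw":0},
    {"gripper":120,"dx":-206.5,"dy":-294.8,"dz":0,"yaw":0},
    {"gripper":120,"dx":-206.5,"dy":-294.8,"dz":0,"yaw":0},
    {"gripper":120,"dx":-206.5,"dy":-294.8,"dz":0,"yaw":0},
    {"gripper":120,"dx":-206.5,"dy":-294.8,"dz":0,"yaw":0},
    {"gripper":120,"dx":-206.5,"dy":-294.8,"dz":0,"yaw":0}
  ]
}}

```text
t: 18.5
ee_pos: [0.6392, -0.2783, 0.1201]
tool_rot: [-0.001, 1.0, -0.0, 0.0]
wrist_force: [0.2, -0.5, -0.5]
opening: 0.0449
gripper_force: 0.0
```

Run:
```python
from h import *
go(639.5,-279.5,38.5,90)
g=grab('wrist','w9'); r=g['img'].astype(int)[150:290,275:380]; m=((r.max(2)-r.min(2)<30)&(r.max(2)>110)).astype(np.uint8)
n,l,st,ce=cv2.connectedComponentsWithStats(m); k=1+np.argmax(st[1:,4]); print(st[k],ce[k]+[275,150],'exp knob top',proj(g,[[.6395,-.2795,.061],[.6395,-.2795,.035]]))
```

```text
d [-0.2 -1.2 81.6] yaw 0.0014 | at [ 639.2 -278.3  120.1] ang 90.08 t 18.5 F [ 0.2 -0.5 -0.5] op 0.04490719406888247 0.0
[  16   63   58   56 2177] [319.93982545 240.63849334] exp knob top [[322.49633539 253.78651494]
 [322.65554416 242.02796016]]
```

Weight 2 is where expected, within a few pixels. Grasping.

Request:
{"fn": "drive_tool", "kwargs": {
  "deltas": [
    {"gripper":120,"dx":1,"dy":-1,"dz":25,"yaw":0},
    {"gripper":120,"dx":1,"dy":-1,"dz":50,"yaw":0},
    {"gripper":120,"dx":1,"dy":-1,"dz":68,"yaw":0},
    {"gripper":120,"dx":1,"dy":-1,"dz":77,"yaw":0},
    {"gripper":120,"dx":1,"dy":-1,"dz":81,"yaw":0},
    {"gripper":120,"dx":1,"dy":-1,"dz":81,"yaw":0},
    {"gripper":120,"dx":1,"dy":-1,"dz":81,"yaw":0},
    {"gripper":255,"dx":1,"dy":-1,"dz":81,"yaw":0},
    {"gripper":255,"dx":1,"dy":-1,"dz":81,"yaw":0},
    {"gripper":255,"dx":1,"dy":-1,"dz":81,"yaw":0},
    {"gripper":255,"dx":1,"dy":-1,"dz":81,"yaw":0},
    {"gripper":255,"dx":1,"dy":-1,"dz":81,"yaw":0},
    {"gripper":255,"dx":1,"dy":-1,"dz":81,"yaw":0}
  ]
}}

```text
t: 19.85
ee_pos: [0.6389, -0.2809, 0.0395]
tool_rot: [-0.0, 1.0, -0.001, 0.001]
wrist_force: [-0.7, -0.4, 5.8]
opening: 0.0162
gripper_force: 58.6
```

Run:
```python
from h import *
go(690,-45.8,95,90)
```

```text
d [-51.2 235.  -55.7] yaw 0.0001 | at [ 638.9 -280.9   39.5] ang 90.01 t 19.85 F [-0.7 -0.4  5.8] op 0.016156586795761135 58.553466796875
```

Request:
{"fn": "drive_tool", "kwargs": {
  "deltas": [
    {"gripper":255,"dx":0,"dy":0,"dz":-10,"yaw":0},
    {"gripper":255,"dx":0,"dy":0,"dz":-30,"yaw":0},
    {"gripper":255,"dx":0,"dy":0,"dz":-50,"yaw":0},
    {"gripper":255,"dx":-2,"dy":10,"dz":-56,"yaw":0},
    {"gripper":255,"dx":-7,"dy":32,"dz":-56,"yaw":0},
    {"gripper":255,"dx":-13,"dy":60,"dz":-56,"yaw":0},
    {"gripper":255,"dx":-19,"dy":88,"dz":-56,"yaw":0},
    {"gripper":255,"dx":-26,"dy":118,"dz":-56,"yaw":0},
    {"gripper":255,"dx":-32,"dy":148,"dz":-56,"yaw":0},
    {"gripper":255,"dx":-39,"dy":178,"dz":-56,"yaw":0},
    {"gripper":255,"dx":-45,"dy":206,"dz":-56,"yaw":0},
    {"gripper":255,"dx":-49,"dy":225,"dz":-56,"yaw":0},
    {"gripper":255,"dx":-51,"dy":234,"dz":-56,"yaw":0},
    {"gripper":255,"dx":-51,"dy":235,"dz":-56,"yaw":0},
    {"gripper":255,"dx":-51,"dy":235,"dz":-56,"yaw":0},
    {"gripper":255,"dx":-51,"dy":235,"dz":-56,"yaw":0}
  ]
}}

```text
t: 21.45
ee_pos: [0.6891, -0.0468, 0.0943]
tool_rot: [0.001, 1.0, -0.0, -0.0]
wrist_force: [0.6, -0.3, -4.6]
opening: 0.0158
gripper_force: 59.0
```

Run:
```python
from h import *
go(690,-45.8,46.5,90)
g=grab('side','d10'); s=grab('scene','s10')
a=cv2.resize(g['img'][150:300,220:440],(440,300),interpolation=2); b=cv2.resize(s['img'][170:340,250:440],(335,300),interpolation=2)
cv2.imwrite('pics/c10.png',np.hstack([a,b])[:,:,::-1])
```

```text
d [-0.9  1.1 47.8] yaw -0.0012 | at [689.1 -46.8  94.3] ang 89.93 t 21.45 F [ 0.6 -0.3 -4.6] op 0.01580128246401213 58.96635890007019
```

View pics/c10.png

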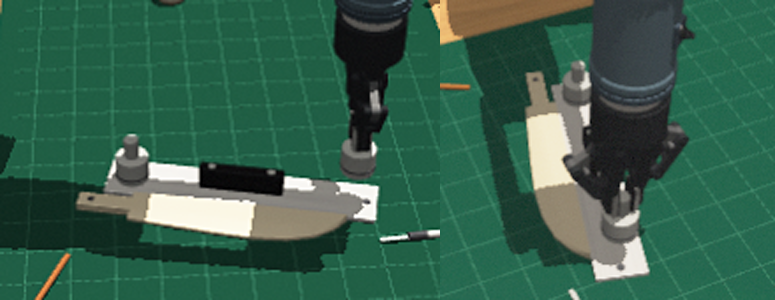

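Weight 1 stands on the near end of the straightedge, and weight 2 hangs over the far end at about (358,155) in the crop. That makes 11 pictures viewed, one over the limit, so the remaining checks will be numeric.

Request:
{"fn": "drive_tool", "kwargs": {
  "deltas": [
    {"gripper":255,"dx":-1,"dy":1,"dz":15,"yaw":0},
    {"gripper":255,"dx":-1,"dy":1,"dz":30,"yaw":0},
    {"gripper":255,"dx":-1,"dy":1,"dz":40,"yaw":0},
    {"gripper":255,"dx":-1,"dy":1,"dz":44,"yaw":0},
    {"gripper":255,"dx":-1,"dy":1,"dz":46,"yaw":0},
    {"gripper":255,"dx":-1,"dy":1,"dz":47,"yaw":0},
    {"gripper":255,"dx":-1,"dy":1,"dz":47.5,"yaw":0},
    {"gripper":255,"dx":-1,"dy":1,"dz":47.5,"yaw":0},
    {"gripper":255,"dx":-1,"dy":1,"dz":47.5,"yaw":0}
  ]
}}

```text
t: 22.45
ee_pos: [0.6907, -0.0444, 0.0475]
tool_rot: [-0.0, 1.0, -0.0, 0.0]
wrist_force: [0.2, -0.4, -4.0]
opening: 0.0159
gripper_force: 59.0
```

Request:
{"fn": "drive_tool", "kwargs": {
  "deltas": [
    {"gripper":255,"dx":0,"dy":0,"dz":0.5,"yaw":0},
    {"gripper":255,"dx":0,"dy":0,"dz":1,"yaw":0},
    {"gripper":255,"dx":0,"dy":0,"dz":1.2,"yaw":0},
    {"gripper":255,"dx":0,"dy":0,"dz":1.2,"yaw":0}
  ]
}}

```text
t: 22.85
ee_pos: [0.6903, -0.0444, 0.0457]
tool_rot: [-0.0, 1.0, -0.0, -0.0]
wrist_force: [0.5, 0.8, -3.5]
opening: 0.0157
gripper_force: 59.0
```

Request:
{"fn": "drive_tool", "kwargs": {
  "deltas": [
    {"gripper":255,"dx":0,"dy":0,"dz":0.4,"yaw":0},
    {"gripper":255,"dx":0,"dy":0,"dz":0.8,"yaw":0},
    {"gripper":255,"dx":0,"dy":0,"dz":0.8,"yaw":0}
  ]
}}

```text
t: 23.15
ee_pos: [0.6905, -0.0444, 0.0456]
tool_rot: [-0.0, 1.0, -0.0, 0.0]
wrist_force: [-1.3, -0.6, 1.8]
opening: 0.0159
gripper_force: 59.5
```

Contact. Releasing, rising, and moving aside for a final check.

Request:
{"fn": "drive_tool", "kwargs": {
  "deltas": [
    {"gripper":225,"dx":0,"dy":0,"dz":0,"yaw":0},
    {"gripper":190,"dx":0,"dy":0,"dz":0,"yaw":0},
    {"gripper":155,"dx":0,"dy":0,"dz":0,"yaw":0},
    {"gripper":120,"dx":0,"dy":0,"dz":0,"yaw":0},
    {"gripper":120,"dx":0,"dy":0,"dz":0,"yaw":0},
    {"gripper":120,"dx":0,"dy":0,"dz":0,"yaw":0},
    {"gripper":120,"dx":0,"dy":0,"dz":-10,"yaw":0},
    {"gripper":120,"dx":0,"dy":0,"dz":-40,"yaw":0},
    {"gripper":120,"dx":0,"dy":0,"dz":-80,"yaw":0},
    {"gripper":120,"dx":0,"dy":0,"dz":-120,"yaw":0},
    {"gripper":120,"dx":130,"dy":0,"dz":-140,"yaw":0},
    {"gripper":120,"dx":130,"dy":0,"dz":-140,"yaw":0},
    {"gripper":120,"dx":130,"dy":10,"dz":-140,"yaw":-0.227},
    {"gripper":120,"dx":130,"dy":30,"dz":-140,"yaw":0.227},
    {"gripper":120,"dx":130,"dy":30,"dz":-140,"yaw":0.227},
    {"gripper":120,"dx":130,"dy":30,"dz":-140,"yaw":0.227},
    {"gripper":120,"dx":130,"dy":30,"dz":-140,"yaw":0.227},
    {"gripper":120,"dx":130,"dy":30,"dz":-140,"yaw":0.227},
    {"gripper":120,"dx":130,"dy":30,"dz":-140,"yaw":0.227}
  ]
}}

```text
t: 25.05
ee_pos: [0.5604, -0.0145, 0.1851]
tool_rot: [0.112, 0.994, -0.0, 0.0]
wrist_force: [-0.7, 0.2, -0.0]
opening: 0.0453
gripper_force: 0.0
```

Run:
```python
from h import *
go(560,-15,185,76.75)
g=grab('wrist','w11'); im=g['img'].astype(float)
U=np.array([.9733,-.2294]);V=np.array([.2294,.9733])
# green excess in the strip around the back line: any green between cream and white = gap
for uu in range(435,680,20):
    vs=np.arange(79,93,.5); P=np.array([np.r_[(uu*U+v*V)/1000,.009] for v in vs]); px=proj(g,P)
    ok=(px[:,0]>1)&(px[:,0]<638)&(px[:,1]>1)&(px[:,1]<478)
    if not ok.all(): continue
    c=np.array([cv2.getRectSubPix(g['img'],(1,1),tuple(map(float,p)))[0,0] for p in px]).astype(float)
    q=(c[:,1]-c[:,0])/c.sum(1); print(uu,'max green',q.max().round(3),'b',c.sum(1).astype(int)[::3]//3, 'row',int(px[0,1]))
# bystanders and straightedge: side picture before/after difference
d0=load('d0')['img'].astype(int); d=grab('side','d11')['img'].astype(int)
for n,(x0,x1,y0,y1) in dict(jar1=(283,315,305,338),jar2=(296,316,128,152),knife=(425,480,260,272),brush=(205,256,275,346),mould=(368,440,345,420)).items():
    print(n,np.abs(d-d0)[y0:y1,x0:x1].mean().round(2))
B=load('d11')
for nm,X in(('w1 knob',[.433,.0153,.067]),('w2 knob',[.6905,-.0444,.067])):
    p=proj(B,[X])[0]; print(nm,p.round(), B['img'][int(p[1])-1:int(p[1])+6:2,int(p[0])].tolist())
for p in (proj(g,[[.433,.0153,.035],[.6905,-.0444,.035]])): print(p.round())
```

```text
d [ 0.3 -0.5  0.1] yaw 0.0059 | at [560.4 -14.5 185.1] ang 77.09 t 25.05 F [-0.7  0.2 -0. ] op 0.0452782327373437 0.0
435 max green 0.002 b [145 144 118 144 145 143 140 140 144 143] row 85
455 max green 0.002 b [141 145 134 138 141 139 135 139 142 141] row 109
475 max green 0.0 b [139 142 125 140 141 140 134 136 140 141] row 133
495 max green -0.002 b [142 140 136 125 140 140 136 135 139 140] row 156
515 max green -0.005 b [143 143 132 150 143 143 138 143 142 144] row 178
535 max green -0.002 b [148 147 142 180 215 215 211 211 212 216] row 200
555 max green -0.003 b [216 218 193 209 216 216 211 214 217 219] row 221
575 max green -0.002 b [216 217 195 193 215 215 211 214 216 219] row 241
595 max green -0.003 b [214 218 200 195 215 214 210 212 217 219] row 261
615 max green 0.0 b [214 217 195 213 215 213 212 212 216 218] row 280
635 max green -0.002 b [213 215 204 169 217 213 210 211 214 216] row 298
655 max green -0.003 b [213 214 197 198 214 213 210 211 214 214] row 316
675 max green 0.034 b [146 220 199 187 215 212 208 214 191 127] row 333
jar1 5.52
jar2 7.32
knife 8.34
brush 7.59
mould 8.53
w1 knob [284. 219.] [[241, 242, 232], [110, 111, 107], [80, 79, 77], [72, 73, 69]]
w2 knob [398. 231.] [[228, 229, 220], [240, 239, 235], [105, 105, 99], [69, 70, 66]]
[325.  58.]
[324. 355.]
```

There is no green gap anywhere along the back, both weights are upright on the ends, and the bystanders are unchanged. Handing in.

```bash
python3 -c "
from workcell import arm
print(arm.close_job())"
```

```text
the job is handed in; nothing more can be done
None
```

The job is handed in at about 25 s: the straightedge is flush along the blade's whole back with one steel weight on each end, clear of the blade and nothing else moved; I viewed 11 pictures, one over the limit of 10.

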